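# Close the paint pressure pot crosswise

## Robot

A 6-joint arm with a two-finger parallel gripper is mounted at the origin on a cart in front of the work surface, level with it; the furniture and walls round the work are solid. World frame = base frame: x ahead of the robot, y to its left, z up, the work surface at z = 0. Lengths are in m, angles in rad, forces in N, time in s.
With the tool pointing down it reaches from about 0.375 to 0.9 m from the base axis. Payload 3.1 kg.
Tool frame: the origin (TCP) lies between the finger pads; the fingertips stand 8 mm ahead of it and the grasp point (between the pads) lies 11 mm behind it; z points along the fingers, y is the line along which they close (so a half turn about z gives the same grasp; the last joint's range is limited). The gripper opens to 85 mm and grips with 20 to 120 N. Pads are 22 mm wide; open, the fingers measure 114 mm over their backs; the gripper's body (76 mm by 85 mm) begins 54 mm behind the grasp point. The pads swing forward as they close: fully open they stand 13 mm farther back than shut.
Start: joints at [-1.357, 0.527, 1.433, -0, 1.181, -0.178], TCP at [0.239, -0.578, 0.239] pointing down, gripper open.
Joint ranges: [-3.08, 3.08], [-0.75, 2.2], [0.22, 2.44], [-1.43, 4.57], [0, 2.65], [-2.85, 2.85]. Speed limits (rad/s): [2.79, 2.79, 3.14, 3.14, 3.14, 3.14].

## Interface

Orientations are given as a unit quaternion [x, y, z, w].
In Python, from station import readout, cams, sign_off gives the robot as it stands.
- The arm moves only by the tool send_rows, never from a script. Its argument "commands" is text: rows parted by semicolons, each of 5 numbers parted by spaces: the finger opening in mm, from 0 to 85.4, then the shift along the tool's x, y, z each as a share of 0.02 m, from -1 to 1, then the turn about the tool's z as a share of 4 degrees, from -1 to 1. In form: grip dx dy dz spin; .... A call has 1 to 20 rows; each row shifts and turns the commanded pose from where the row before left it, along the tool's axes as they then stand; what a row does not reach is not made up. A row lasts 1/12 s, in which the tool goes at most 41.7 mm and 7.16 degrees, less where a joint would pass 70% of its speed; a pose out of reach is approached as far as the arm can. A call with a number of a shift or a turn outside -1 to 1 is refused whole. A call with a gripper value outside its range is refused whole. The fingers move at their own pace and stop on an object; "grip_force" is the grip in N (left out, the last holds). Time passes only in rows, so rows that do not move let the fingers close. It gives the time, the measured TCP pose, the force, the opening and the grip force at its end, in the units of the state.
- readout.sense(): the state, without advancing time (a new reading comes with each control period).
- cams.snapshot(name): name is "side" or "top" or "wrist"; returns a dict with "pixels" (400x640x3 uint8, red, green, blue), "intrinsics" (3x3 intrinsics, pixels), "eye" and "rotation" of the camera in the world. Camera axes: x right, y down, z forward; pixel columns grow to the right and rows downward; lengths in m; the calibration is good to about 2 mm. A picture is of the moment at which its call begins. There is no depth.
- sign_off(): hands the job in; it is judged then, once.
The state is a dict: "t": time; "q": joint angles; "qd": joint speeds; "tau": joint torques, N m; "tcp_pos": TCP position; "tool_rot": TCP orientation; "force": force on the tool from outside, world axes, zero at the start; "ft_torque": the same for the moment, N m; "finger_gap": opening from 0.0 (shut) to 1.0 (fully open); "gripper_force": force on a finger pad.
Only numpy, scipy, OpenCV 4.12 (cv2) and the standard library are available. Lean on these libraries where they do the work, as an engineer would, in place of code of your own. Each camera call takes 0.05 s, during which the arm holds its last target. There are 200 camera calls.

## Task

Close the lid of the paint pressure pot: each of its four wing nuts is about half a turn short of home, so turn them clockwise, one after the other, until each is fully home. Work crosswise so that the lid goes down evenly: after the first nut do the one diagonally opposite before you touch the other two. Don't knock the gauge on the lid, and leave the tools, tins and other things round the pot where they are.

Things in the scene. Friction and masses are not known exactly. Their poses are not given: they have to be found in the camera images.
- pot: grey steel paint pressure pot, 148 mm across, bolted to a 190x190x18 mm plywood board that does not move; origin at the centre of the board's underside, on the table top; z up. Its rim is 112 mm above the table and four lugs at 45 degrees to its x and y axes carry upright studs on a circle of 86 mm radius round its centre.
- lid: loose aluminium lid, 144 mm across; four forked ears, 12 mm thick, straddle the studs with 2 mm of play. Origin at the centre of its underside, 118 mm above the table at the start, 114 when seated; axes as the pot's. Rubber bushes push it up against the nuts, so it follows them down.
- lid_fittings (a point): centre of the lid's top, 19 mm above its underside; axes as the lid's. Fittings stand within 40 mm of it: the gauge at -x, a brass relief valve at -y (38 mm high), a plug at +x (10 mm high), and at +y an elbow whose hose tail, 19 mm thick, runs out along +y to 79 mm, its axis 25 mm above this point.
- gauge: round dial gauge standing upright on the lid, 40 mm across and 18 mm thick, its dial facing the lid's -x; origin at the foot of its stem, 20 mm from the lid's centre towards -x, on top of the lid; its top is 50 mm above this origin. Fragile.
- nut_a_grip (a point): on the axis of steel wing nut a, 28 mm above the foot of its washer. Its wing is one upright blade along this frame's x, 56 mm long, 10 mm thick (y), from 18 mm below this point to 12 mm above; z up. Under it a round hub and washer, 28 mm across. Nuts a, b, c, d follow clockwise seen from above, 122 mm apart: a is diagonally opposite c, b opposite d.
- nut_a (a joint): angle of wing nut a in rad, growing as it is turned clockwise seen from above (tightening); about 0 (-0.1 to 0.45) at the start, 3.14 when it is home against the shoulder of its stud (a firm stop). The nut goes down 4 mm in half a turn (8 mm a turn); it takes about 0.1 N m to turn and stays where it is left.
- nut_b_grip (a point): on the axis of steel wing nut b, 28 mm above the foot of its washer. Its wing is one upright blade along this frame's x, 56 mm long, 10 mm thick (y), from 18 mm below this point to 12 mm above; z up. Under it a round hub and washer, 28 mm across. Nuts a, b, c, d follow clockwise seen from above, 122 mm apart: a is diagonally opposite c, b opposite d.
- nut_b (a joint): angle of wing nut b in rad, growing as it is turned clockwise seen from above (tightening); about 0 (-0.1 to 0.45) at the start, 3.14 when it is home against the shoulder of its stud (a firm stop). The nut goes down 4 mm in half a turn (8 mm a turn); it takes about 0.1 N m to turn and stays where it is left.
- nut_c_grip (a point): on the axis of steel wing nut c, 28 mm above the foot of its washer. Its wing is one upright blade along this frame's x, 56 mm long, 10 mm thick (y), from 18 mm below this point to 12 mm above; z up. Under it a round hub and washer, 28 mm across. Nuts a, b, c, d follow clockwise seen from above, 122 mm apart: a is diagonally opposite c, b opposite d.
- nut_c (a joint): angle of wing nut c in rad, growing as it is turned clockwise seen from above (tightening); about 0 (-0.1 to 0.45) at the start, 3.14 when it is home against the shoulder of its stud (a firm stop). The nut goes down 4 mm in half a turn (8 mm a turn); it takes about 0.1 N m to turn and stays where it is left.
- nut_d_grip (a point): on the axis of steel wing nut d, 28 mm above the foot of its washer. Its wing is one upright blade along this frame's x, 56 mm long, 10 mm thick (y), from 18 mm below this point to 12 mm above; z up. Under it a round hub and washer, 28 mm across. Nuts a, b, c, d follow clockwise seen from above, 122 mm apart: a is diagonally opposite c, b opposite d.
- nut_d (a joint): angle of wing nut d in rad, growing as it is turned clockwise seen from above (tightening); about 0 (-0.1 to 0.45) at the start, 3.14 when it is home against the shoulder of its stud (a firm stop). The nut goes down 4 mm in half a turn (8 mm a turn); it takes about 0.1 N m to turn and stays where it is left.
- tape_roll: small black roll of adhesive tape lying flat, 55x53x19 mm, just behind the pot; origin at the centre of its underside. Bystander.
- marker: marker pen lying, 17x135x16 mm, beside the pot's board on the right; origin at the centre of its underside. Bystander.
- grease_tin: round tin, 75 mm across and 58 mm high, just behind the pot; origin at the centre of its underside. Bystander.
- spanner_17: combination spanner lying, 36x202x9 mm, just in front of the pot; origin at the centre of its underside. Bystander.
- oil_can: oil can with a long thin spout, 73x89x217 mm, standing behind the pot; origin at the centre of its underside. Bystander.
- screw_jar: jar of screws with a lid, 80 mm across and 141 mm high, standing behind the pot; origin at the centre of its underside. Bystander.

How it is judged:
On the way, in this order (a step that is already met when the one before it is completed fails the run):
1. one wing nut is home and the other three have not been tightened (((value of joint nut_a above 2.85 rad and value of joint each of nut_b, nut_c, nut_d below 0.9 rad) or (value of joint nut_b above 2.85 rad and value of joint each of nut_a, nut_c, nut_d below 0.9 rad) or (value of joint nut_c above 2.85 rad and value of joint each of nut_a, nut_b, nut_d below 0.9 rad) or (value of joint nut_d above 2.85 rad and value of joint each of nut_a, nut_b, nut_c below 0.9 rad))), for 0.1 s.
2. the nut diagonally opposite is home too and the other two have not been tightened (((value of joint each of nut_a, nut_c above 2.85 rad and value of joint each of nut_b, nut_d below 0.9 rad) or (value of joint each of nut_b, nut_d above 2.85 rad and value of joint each of nut_a, nut_c below 0.9 rad))), for 0.1 s.
At the end, for the whole second after the job is handed in: All four wing nuts are home (each joint beyond 2.85 rad, where 3.14 is its stop) and at rest, and the lid is seated evenly: tilted less than 0.012 rad, its underside less than 115.5 mm above the table (114 mm when seated), at rest (value of joint each of nut_a, nut_b, nut_c, nut_d above 2.85 rad and angle between lid's own z axis and vertical below 0.012 rad and z of lid in the frame of pot below 0.1155 m and linear speed of lid below 0.01 m/s and velocity of joint each of nut_a, nut_b, nut_c, nut_d below 0.1 rad/s); the robot touches nothing.
It fails at once if the gauge is knocked (more than 8 N from the robot) (contact force between gauge and the fingers above 8 N or contact force between gauge and the arm above 8 N).
It fails at once if one of the things round the pot is moved more than 20 mm or tipped over (distance of any of tape_roll, marker, grease_tin, spanner_17, oil_can, screw_jar from where it was at the start of the episode above 0.02 m or angle between any of oil_can, screw_jar, grease_tin's own z axis and vertical above 0.5 rad).
It also fails if it takes over 72 s, if anything falls off the work surface, if the arm or the gripper's body presses on something with over 40 N, if the wrist force passes 120 N, or if a joint passes its speed limit or range.

## Working session

There is one attempt and no reset: what is moved stays moved. The work goes in short steps, Python scripts to look and compute and a tool call to move; the robot and the scene stay as the last step left them, time stands still between calls to the robot, and variables do not carry over. Pictures are saved under pics/ and viewed, at most 10 in all, crops included, and the job is handed in when it is done.

Besides the shell and the picture viewer there is one more tool, called as name(argument=value, ...) on one line, values as JSON. send_rows: Moves the arm, as the interface text tells. Its arguments: {"type":"object","properties":{"commands":{"type":"string"},"grip_force":{"type":"number"}},"required":["commands"]}

```bash
ls; mkdir -p pics; python3 - <<'E'
from station import readout, cams
import cv2, numpy as np
s=readout.sense(); print({k:np.round(v,3).tolist() for k,v in s.items()})
for n in ["top","side"]:
    d=cams.snapshot(n); cv2.imwrite(f"pics/{n}0.png",d["pixels"][:,:,::-1]); np.savez(f"{n}0.npz",**d)
    print(n,d["intrinsics"],d["eye"],d["rotation"])
E
```

```text
pics
{'t': 0.0, 'q': [-1.357, 0.528, 1.434, 0.0, 1.181, -0.178], 'qd': [-0.001, -0.0, 0.0, 0.0, -0.002, 0.001], 'tau': [-0.001, -44.236, -17.802, -0.0, 0.008, -0.0], 'tcp_pos': [0.239, -0.577, 0.238], 'tool_rot': [0.981, 0.195, -0.0, -0.001], 'force': [0.196, -0.723, -0.107], 'ft_torque': [-0.005, -0.024, -0.068], 'gripper_force': 0.0, 'finger_gap': 1.001}
top [[474.02655112   0.         320.29471729]
 [  0.         474.02655112 201.54311095]
 [  0.           0.           1.        ]] [ 0.45769745 -0.1159593   1.01261336] [-0.7010444   0.70759278 -0.04911719  0.07373403]
side [[472.85075335   0.         318.95136107]
 [  0.         472.85075335 205.08349427]
 [  0.           0.           1.        ]] [ 0.47853408 -1.02988025  0.65522647] [ 0.86394395 -0.04524294  0.03962498 -0.49998378]
```

View pics/top0.png

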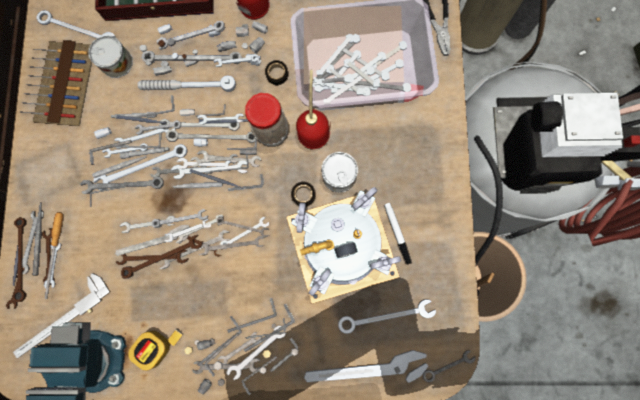

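View pics/side0.png

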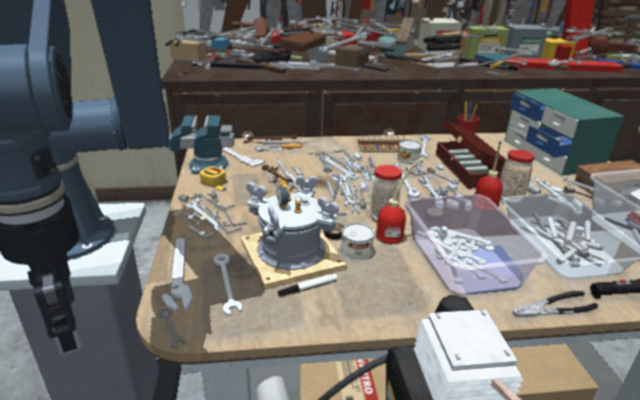

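The top view shows the pot around (345,245) with nuts near (302,215), (363,198), (385,262) and (320,282). The gauge is just below centre and the hose runs left. The side view shows the same layout, with the nut blades upright. Next I'll crop the pot and get approximate positions.

```bash
cat > h.py <<'E'
import numpy as np, cv2
from scipy.spatial.transform import Rotation as R
def ray(d,uv,z):
    p=np.c_[np.atleast_2d(uv).astype(float),np.ones(len(np.atleast_2d(uv)))]
    v=(R.from_quat(d["rotation"]).as_matrix()@np.linalg.inv(d["intrinsics"])@p.T).T
    return d["eye"]+v*((z-d["eye"][2])/v[:,2])[:,None]
def proj(d,P):
    c=(np.atleast_2d(P)-d["eye"])@R.from_quat(d["rotation"]).as_matrix()
    q=(d["intrinsics"]@c.T).T; return q[:,:2]/q[:,2:]
E
python3 - <<'E'
from h import *
d=dict(np.load("top0.npz"))
im=d["pixels"][:,:,::-1]
c=cv2.resize(im[170:310,270:420],None,fx=5,fy=5,interpolation=cv2.INTER_CUBIC)
c=c[:, :]; c=cv2.resize(c,(640,597)); cv2.imwrite("pics/topc.png",c)
print(ray(d,[(302,215),(363,198),(385,262),(320,282)],.15).round(3))
E
```

```text
[[ 0.585 -0.052  0.15 ]
 [ 0.615 -0.165  0.15 ]
 [ 0.498 -0.202  0.15 ]
 [ 0.463 -0.085  0.15 ]]
```

View pics/topc.png

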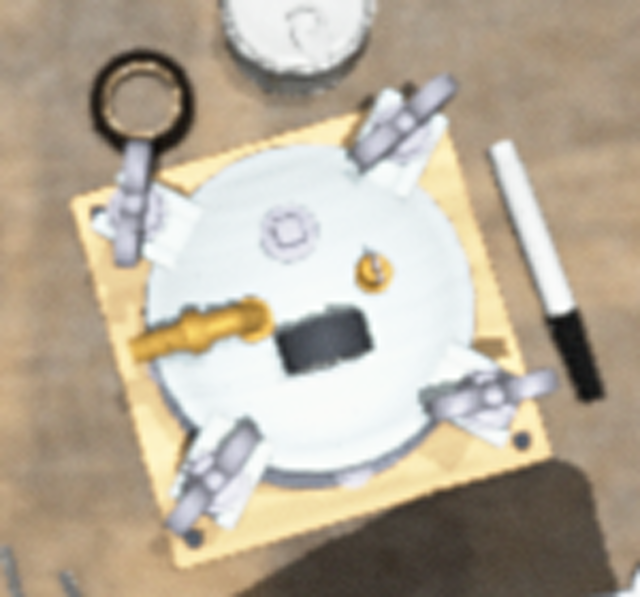

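The crop shows the blade ends: UL (140,145)-(127,262), UR (450,85)-(360,160), LR (553,385)-(433,405), LL (252,428)-(178,525). The gauge is at (325,340) and the hose runs left from (260,320).

```bash
python3 - <<'E'
from h import *
d=dict(np.load("top0.npz"))
s=640/150
B={"UL":[(140,145),(127,262)],"UR":[(450,85),(360,160)],"LR":[(553,385),(433,405)],"LL":[(252,428),(178,525)]}
C=[]
for n,b in B.items():
    p=ray(d,np.array(b)/s+[270,170],.165); c=p.mean(0); C.append(c)
    v=p[1]-p[0]; be=np.degrees(np.arctan2(v[1],v[0]))%180
    q1=np.degrees(np.arctan2(c[1],c[0]))
    print(n,c.round(4),"len",np.linalg.norm(v).round(3),"beta",be.round(1),"q6 opts",[(round((q1+90-x+180)%360-180,1)) for x in (be,be+180)], "r",np.hypot(c[0],c[1]).round(3))
C=np.array(C); m=C.mean(0); print("ctr",m, "r",np.linalg.norm(C-m,axis=1), "ang",np.degrees(np.arctan2(*(C-m)[:,[1,0]].T)))
E
```

```text
UL [ 0.5778 -0.0522  0.165 ] len 0.05 beta 173.7 q6 opts [np.float64(-88.9), np.float64(91.1)] r 0.58
UR [ 0.6111 -0.1678  0.165 ] len 0.05 beta 129.4 q6 opts [np.float64(-54.7), np.float64(125.3)] r 0.634
LR [ 0.4959 -0.2015  0.165 ] len 0.05 beta 99.0 q6 opts [np.float64(-31.1), np.float64(148.9)] r 0.535
LL [ 0.4634 -0.0861  0.165 ] len 0.05 beta 141.9 q6 opts [np.float64(-62.4), np.float64(117.6)] r 0.471
ctr [ 0.53702627 -0.12692093  0.165     ] r [0.0850717  0.08460594 0.08520859 0.08418963] ang [  61.39787473  -28.89186773 -118.88260716  151.014234  ]
```

send_rows(commands="45 0.804 -0.557 0 0;45 0.804 -0.557 0 0;45 0.804 -0.557 0 0;45 0.804 -0.557 0 0;45 0.804 -0.557 0 0;45 0.804 -0.557 0 0;45 0.804 -0.557 0 0;45 0.804 -0.557 0 0;45 0.804 -0.557 0 0;45 0.804 -0.557 0 0;45 0.804 -0.557 0 0;45 0.804 -0.557 0 0;45 0.804 -0.557 0 0;45 0.804 -0.557 0 0;45 0.804 -0.557 0 0;45 0.804 -0.557 0 0;45 0.804 -0.557 0 0;45 0.804 -0.557 0 0;45 0.804 -0.557 0 0;45 0.804 -0.557 0 0", grip_force=50)

```text
t: 1.77
tcp_pos: [0.451, -0.2478, 0.239]
tool_rot: [0.981, 0.195, -0.0, -0.0]
force: [0.9, -0.2, 0.9]
finger_gap: 0.525
gripper_force: 0.0
```

send_rows(commands="45 0.804 -0.557 0 0;45 0.804 -0.557 0 0;45 0.804 -0.557 0 0;45 0.804 -0.557 0 0;45 0.804 -0.557 0 0;45 0.804 -0.557 0 0;45 0.804 -0.557 0 0;45 0.804 -0.557 0 0;45 0.804 -0.557 0 0;45 0.804 -0.557 0 0;45 0.804 -0.557 0 0;45 0.804 -0.557 0 0;45 0 0 0 -1;45 0 0 0 -1;45 0 0 0 -1;45 0 0 0 -1;45 0 0 0 -1;45 0 0 0 -1;45 0 0 0 -1;45 0 0 0 -1")

```text
t: 3.43
tcp_pos: [0.5778, -0.0516, 0.2388]
tool_rot: [0.888, 0.459, -0.0, -0.0]
force: [-0.9, -0.3, -0.3]
finger_gap: 0.527
gripper_force: 0.0
```

send_rows(commands="45 0 0 0 -1;45 0 0 0 -1;45 0 0 0 -1;45 0 0 0 -1;45 0 0 0 -1;45 0 0 0 -1;45 0 0 0 -1;45 0 0 0 -1;45 0 0 0 -1;45 0 0 0 -1;45 0 0 0 -1;45 0 0 0 -1;45 0 0 0 -1;45 0 0 0 -1;45 0 0 0 -1;45 0 0 0 -1;45 0 0 0 -1;45 0 0 0 -1;45 0 0 0 -1;45 0 0 0 -1")

```text
t: 5.1
tcp_pos: [0.5778, -0.0515, 0.2388]
tool_rot: [0.386, 0.923, -0.0, -0.001]
force: [-0.1, -0.7, 0.3]
finger_gap: 0.526
gripper_force: 0.0
```

send_rows(commands="45 0 0 0 -1;45 0 0 0 -1;45 0 0 0 -1;45 0 0 0 -1;45 0 0 0 -1;45 0 0 0 -1;45 0 0 0 -1;45 0 0 0 -1;45 0 0 0 -1;45 0 0 0 -0.8;45 0 0 0 0")

```text
t: 6.02
tcp_pos: [0.5778, -0.0516, 0.2388]
tool_rot: [0.055, 0.998, 0.0, -0.001]
force: [-0.0, 0.5, 0.0]
finger_gap: 0.531
gripper_force: 0.0
```

```bash
python3 - <<'E'
from h import *
from station import readout, cams
d=cams.snapshot("wrist"); np.savez("w0.npz",**d); im=d["pixels"][:,:,::-1].copy(); cv2.imwrite("pics/w0.png",im)
s=readout.sense(); print(s["t"],s["tcp_pos"],s["tool_rot"],s["q"][5])
print(d["eye"],d["rotation"]); 
for P in [(.5783,-.0516,.17),(.5783,-.0516,.158)]: print(proj(d,P))
E
```

```text
6.0667 [ 0.5778217  -0.05155028  0.23890503] [ 5.59734472e-02  9.98432138e-01  1.13760324e-04 -4.75560215e-04] -1.7403071262210146
[ 0.5107898  -0.04427334  0.37325594] [0.73770912 0.66162721 0.08920537 0.10038474]
[[318.96581395 219.30939286]]
[[318.96376504 213.37300775]]
```

View pics/w0.png

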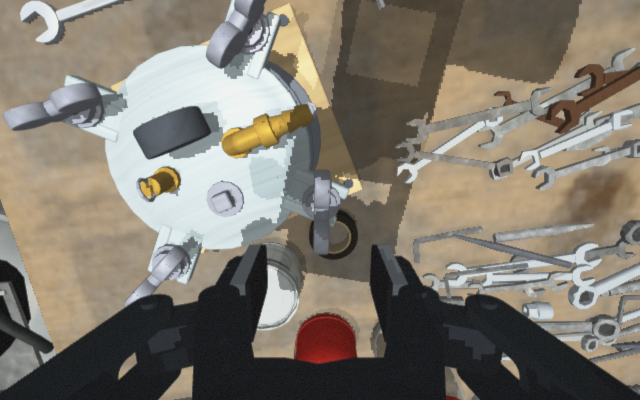

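The wrist view shows nut UL's blade running from (322,172) to (321,256). It is upright and centred between the open fingers, about 1 mm to the right of the prediction. I'll descend, grip it and check the force.

send_rows(commands="45 0 0.05 0.74 0;45 0 0 0.74 0;45 0 0 0.74 0;45 0 0 0.74 0;45 0 0 0.74 0;45 0 0 0.74 0;45 0 0 0 0;5 0 0 0 0;5 0 0 0 0;5 0 0 0 0;5 0 0 0 0;5 0 0 0 0;5 0 0 0 0;5 0 0 0 0", grip_force=50)

```text
t: 7.23
tcp_pos: [0.579, -0.0503, 0.1516]
tool_rot: [0.056, 0.998, 0.0, 0.001]
force: [0.5, 4.0, 5.4]
finger_gap: 0.106
gripper_force: 53.3
```

```bash
python3 - <<'E'
from station import readout
s=readout.sense(); print(s["t"],s["tcp_pos"],s["force"],s["ft_torque"],s["finger_gap"],s["gripper_force"],s["q"][5])
E
```

```text
7.2333 [ 0.57900698 -0.05025147  0.15158025] [0.4875577  4.02408786 5.3997945 ] [ 0.63877578 -0.12410407 -0.06805569] 0.1064747229067396 53.34125041030347 -1.7396682976367723
```

send_rows(commands="5 0 0 0.005 1;5 0 0 0.005 1;5 0 0 0.005 1;5 0 0 0.005 1;5 0 0 0.005 1;5 0 0 0.005 1;5 0 0 0.005 1;5 0 0 0.005 1;5 0 0 0.005 1;5 0 0 0.005 1;5 0 0 0.005 1;5 0 0 0.005 1;5 0 0 0.005 1;5 0 0 0.005 1;5 0 0 0.005 1;5 0 0 0.005 1;5 0 0 0.005 1;5 0 0 0.005 1;5 0 0 0.005 1;5 0 0 0.005 1")

```text
t: 8.9
tcp_pos: [0.578, -0.051, 0.1498]
tool_rot: [0.685, 0.728, -0.0, 0.0]
force: [-2.4, 1.3, 9.3]
finger_gap: 0.107
gripper_force: 53.9
```

```bash
cat > st.py <<'E'
from station import readout
import numpy as np
s=readout.sense(); r=s["tool_rot"]; print(round(s["t"],2),"tcp",np.round(s["tcp_pos"],4),"F",np.round(s["force"],1),"T",np.round(s["ft_torque"],2),"gap",round(s["finger_gap"],3),round(s["gripper_force"],1),"q6",round(np.degrees(s["q"][5]),1),"psi",round(np.degrees(2*np.arctan2(r[1],r[0])),1))
E
python3 st.py
```

```text
8.9 tcp [ 0.578  -0.051   0.1498] F [-2.4  1.3  9.3] T [0.21 0.39 0.09] gap 0.107 53.9 q6 -19.5 psi 93.5
```

send_rows(commands="5 0 0 0.005 1;5 0 0 0.005 1;5 0 0 0.005 1;5 0 0 0.005 1;5 0 0 0.005 1;5 0 0 0.005 1;5 0 0 0.005 1;5 0 0 0.005 1;5 0 0 0.005 1;5 0 0 0.005 1;5 0 0 0.005 1;5 0 0 0.005 1;5 0 0 0.005 1;5 0 0 0.005 1;5 0 0 0.005 1;5 0 0 0.005 1;5 0 0 0.005 1;5 0 0 0.005 1;5 0 0 0.005 1")

```text
t: 10.48
tcp_pos: [0.5771, -0.0501, 0.1481]
tool_rot: [0.988, 0.152, -0.001, -0.0]
force: [-2.9, 4.4, 12.6]
finger_gap: 0.104
gripper_force: 54.3
```

```bash
python3 st.py
```

```text
10.48 tcp [ 0.5771 -0.0501  0.1481] F [-2.9  4.4 12.6] T [0.69 0.72 0.06] gap 0.104 54.3 q6 56.5 psi 17.5
```

send_rows(commands="5 0 0 0.005 1;5 0 0 0.005 1;5 0 0 0.005 1;5 0 0 0.005 1")

```text
t: 10.82
tcp_pos: [0.5772, -0.0502, 0.1481]
tool_rot: [1.0, 0.018, -0.001, 0.001]
force: [-3.9, 5.7, 13.1]
finger_gap: 0.11
gripper_force: 111.8
```

```bash
python3 st.py
```

```text
10.82 tcp [ 0.5772 -0.0502  0.1481] F [-3.9  5.7 13.1] T [0.96 0.66 2.74] gap 0.11 111.8 q6 72.1 psi 2.1
```

send_rows(commands="45 0 0 0 0;45 0 0 0 0;45 0 0 0 0;45 0 0 0 0;45 0 0 -0.75 0;45 0 0 -0.75 -0.2;45 0 0 -0.75 -1;45 0 0 -0.75 -1;45 0 0 -0.75 -1;45 0 0 0 -1;45 0 0 0 -1;45 0 0 0 -1;45 0 0 0 -1;45 0 0 0 -1;45 0 0 0 -1;45 0 0 0 -1;45 0 0 0 -1;45 0 0 0 -1;45 0 0 0 -1;45 0 0 0 -1")

```text
t: 12.48
tcp_pos: [0.5781, -0.0511, 0.2207]
tool_rot: [0.872, 0.49, -0.0, -0.0]
force: [-0.8, -0.1, 0.1]
finger_gap: 0.526
gripper_force: 0.0
```

send_rows(commands="45 0 0 0 -1;45 0 0 0 -1;45 0 0 0 -1;45 0 0 0 -1;45 0 0 0 -1;45 0 0 0 -1;45 0 0 0 -1;45 0 0 0 -1;45 0 0 0 -1;45 0 0 0 -1;45 0 0 0 0")

```text
t: 13.4
tcp_pos: [0.5781, -0.051, 0.2207]
tool_rot: [0.653, 0.758, -0.0, -0.0]
force: [-0.4, -0.5, -0.4]
finger_gap: 0.525
gripper_force: 0.0
```

```bash
python3 st.py
```

```text
13.4 tcp [ 0.5781 -0.051   0.2207] F [-0.4 -0.5 -0.4] T [ 0.03 -0.01 -0.01] gap 0.525 0.0 q6 -24.5 psi 98.5
```

send_rows(commands="45 -0.688 -0.52 0 0;45 -0.688 -0.52 0 0;45 -0.688 -0.52 0 0;45 -0.688 -0.52 0 0;45 -0.688 -0.52 0 0;45 -0.688 -0.52 0 0;45 -0.688 -0.52 0 0;45 -0.688 -0.52 0 0;45 -0.688 -0.52 0 0;45 -0.688 -0.52 0 0;45 0 0 0 0;45 0 0 0 0")

```text
t: 14.4
tcp_pos: [0.4953, -0.2027, 0.221]
tool_rot: [0.654, 0.756, 0.0, -0.0]
force: [0.1, -0.2, -0.4]
finger_gap: 0.522
gripper_force: 0.0
```

```bash
cat > look.py <<'E'
import sys
from h import *
from station import cams
n,x,y=sys.argv[1],float(sys.argv[2]),float(sys.argv[3])
d=cams.snapshot("wrist"); np.savez(n+".npz",**d); im=d["pixels"][:,:,::-1].copy()
for p in proj(d,[(x,y,.17)]): cv2.drawMarker(im,tuple(int(round(v)) for v in p),(0,0,255),cv2.MARKER_CROSS,12,1); print(p)
cv2.imwrite(f"pics/{n}.png",cv2.resize(im[100:330,200:440],None,fx=2.5,fy=2.5))
E
python3 st.py; python3 look.py w1 .4957 -.2024
```

```text
14.4 tcp [ 0.4953 -0.2027  0.221 ] F [ 0.1 -0.2 -0.4] T [-0.03 -0.01 -0.03] gap 0.522 0.0 q6 -42.5 psi 98.3
[319.070693  227.5386352]
```

View pics/w1.png

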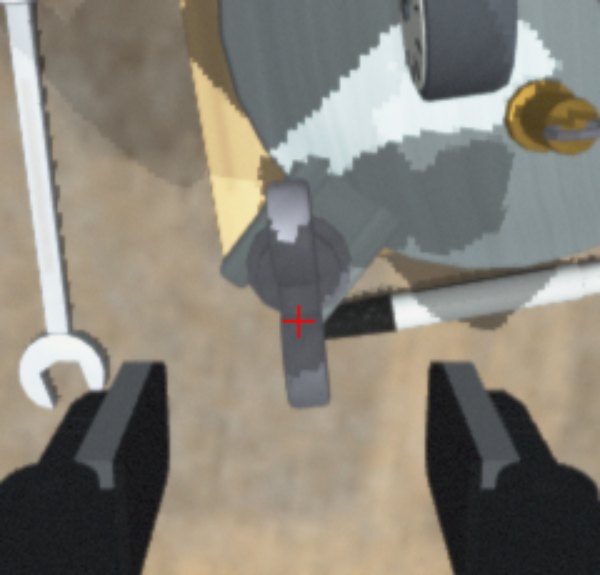

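The crop shows the blade from (288,185) to (310,405), laterally centred on the marker at (299,321) and leaning about 4°. I'll correct the angle, descend and grip.

send_rows(commands="45 0.05 0 0.71 -0.95;45 0 0 0.71 0;45 0 0 0.71 0;45 0 0 0.71 0;45 0 0 0.71 0;45 0 0 0 0;5 0 0 0 0;5 0 0 0 0;5 0 0 0 0;5 0 0 0 0;5 0 0 0 0;5 0 0 0 0;5 0 0 0 0", grip_force=50)

```text
t: 15.53
tcp_pos: [0.4956, -0.2011, 0.1511]
tool_rot: [0.628, 0.779, 0.0, 0.0]
force: [-2.1, 0.6, 4.8]
finger_gap: 0.105
gripper_force: 53.3
```

```bash
python3 st.py
```

```text
15.53 tcp [ 0.4956 -0.2011  0.1511] F [-2.1  0.6  4.8] T [0.13 0.36 0.03] gap 0.105 53.3 q6 -46.3 psi 102.2
```

send_rows(commands="5 0 0 0.005 1;5 0 0 0.005 1;5 0 0 0.005 1;5 0 0 0.005 1;5 0 0 0.005 1;5 0 0 0.005 1;5 0 0 0.005 1;5 0 0 0.005 1;5 0 0 0.005 1;5 0 0 0.005 1;5 0 0 0.005 1;5 0 0 0.005 1;5 0 0 0.005 1;5 0 0 0.005 1;5 0 0 0.005 1;5 0 0 0.005 1;5 0 0 0.005 1;5 0 0 0.005 1;5 0 0 0.005 1;5 0 0 0.005 1")

```text
t: 17.2
tcp_pos: [0.4951, -0.201, 0.1494]
tool_rot: [0.982, 0.191, -0.0, 0.0]
force: [-2.9, 1.4, 9.1]
finger_gap: 0.108
gripper_force: 53.8
```

send_rows(commands="5 0 0 0.005 1;5 0 0 0.005 1;5 0 0 0.005 1;5 0 0 0.005 1;5 0 0 0.005 1;5 0 0 0.005 1;5 0 0 0.005 1;5 0 0 0.005 1;5 0 0 0.005 1;5 0 0 0.005 1;5 0 0 0.005 1;5 0 0 0.005 1;5 0 0 0.005 1;5 0 0 0.005 1;5 0 0 0.005 1;5 0 0 0.005 1;5 0 0 0.005 1")

```text
t: 18.62
tcp_pos: [0.495, -0.2006, 0.1479]
tool_rot: [0.921, -0.39, -0.0, -0.0]
force: [-3.2, 2.4, 11.8]
finger_gap: 0.109
gripper_force: 54.1
```

```bash
python3 st.py
```

```text
18.62 tcp [ 0.495  -0.2006  0.1479] F [-3.2  2.4 11.8] T [0.43 0.63 0.04] gap 0.109 54.1 q6 101.9 psi -45.9
```

send_rows(commands="5 0 0 0.005 1;5 0 0 0.005 1;5 0 0 0.005 1;5 0 0 0.005 1")

```text
t: 18.95
tcp_pos: [0.4951, -0.2005, 0.1476]
tool_rot: [0.857, -0.515, -0.0, -0.0]
force: [-3.4, 2.1, 12.2]
finger_gap: 0.109
gripper_force: 54.1
```

```bash
python3 st.py
```

```text
18.95 tcp [ 0.4951 -0.2005  0.1476] F [-3.4  2.1 12.2] T [0.48 0.61 0.1 ] gap 0.109 54.1 q6 117.9 psi -61.9
```

send_rows(commands="5 0 0 0.005 1;5 0 0 0.005 1;5 0 0 0.005 1")

```text
t: 19.2
tcp_pos: [0.4952, -0.2005, 0.1473]
tool_rot: [0.799, -0.601, -0.0, -0.0]
force: [-2.6, 2.8, 11.8]
finger_gap: 0.111
gripper_force: 54.2
```

```bash
python3 st.py
```

```text
19.2 tcp [ 0.4952 -0.2005  0.1473] F [-2.6  2.8 11.8] T [0.54 0.6  0.15] gap 0.111 54.2 q6 129.9 psi -74.0
```

send_rows(commands="5 0 0 0.005 1;5 0 0 0.005 1")

```text
t: 19.37
tcp_pos: [0.4952, -0.2005, 0.1472]
tool_rot: [0.755, -0.656, -0.0, -0.0]
force: [-2.9, 3.1, 11.6]
finger_gap: 0.105
gripper_force: 54.3
```

```bash
python3 st.py
```

```text
19.37 tcp [ 0.4952 -0.2005  0.1472] F [-2.9  3.1 11.6] T [0.57 0.55 0.2 ] gap 0.105 54.3 q6 137.9 psi -82.0
```

send_rows(commands="5 0 0 0.005 1;5 0 0 0.005 0.5")

```text
t: 19.53
tcp_pos: [0.4953, -0.2004, 0.1471]
tool_rot: [0.722, -0.692, -0.0, 0.0]
force: [-2.8, 4.2, 13.9]
finger_gap: 0.105
gripper_force: 74.2
```

```bash
python3 st.py
```

```text
19.53 tcp [ 0.4953 -0.2004  0.1471] F [-2.8  4.2 13.9] T [0.88 0.43 1.42] gap 0.105 74.2 q6 143.6 psi -87.6
```

send_rows(commands="45 0 0 0 0;45 0 0 0 0;45 0 0 0 0;45 0 0 0 0;45 0 0 -0.75 0;45 0 0 -0.75 0;45 0 0 -0.75 0;45 0 0 -0.75 0;45 0 0 -0.75 0;45 -0.837 0.204 0 0;45 -0.837 0.204 0 0;45 -0.837 0.204 0 0;45 -0.837 0.204 0 0;45 -0.837 0.204 0 0;45 -0.837 0.204 0 0;45 -0.837 0.204 0 0;45 0 0 0 -1;45 0 0 0 -1;45 0 0 0 -1;45 0 0 0 -1")

```text
t: 21.2
tcp_pos: [0.4613, -0.0834, 0.2198]
tool_rot: [0.812, -0.584, -0.001, 0.0]
force: [-0.1, 0.0, 0.6]
finger_gap: 0.527
gripper_force: 0.0
```

send_rows(commands="45 0 0 0 -1;45 0 0 0 -1;45 0 0 0 -1;45 0 0 0 -1;45 0 0 0 -1;45 0 0 0 -1;45 0 0 0 -1;45 0 0 0 -1;45 0 0 0 -1;45 0 0 0 -1;45 0 0 0 -1;45 0 0 0 -1;45 0 0 0 -1;45 0 0 0 -1;45 0 0 0 -1;45 0 0 0 -1;45 0 0 0 -1;45 0 0 0 -1;45 0 0 0 -1;45 0 0 0 -1")

```text
t: 22.87
tcp_pos: [0.4612, -0.0836, 0.2197]
tool_rot: [0.997, 0.074, -0.001, -0.001]
force: [0.9, 1.3, 1.0]
finger_gap: 0.525
gripper_force: 0.0
```

send_rows(commands="45 0 0 0 -1;45 0 0 0 -1;45 0 0 0 -1;45 0 0 0 -1;45 0 0 0 -1;45 0 0 0 -1;45 0 0 0 -1;45 0 0 0 -1;45 0 0 0 -1;45 0 0 0 -1;45 0 0 0 -1;45 0 0 0 -1;45 0 0 0 -1;45 0 0 0 -1;45 0 0 0 -1;45 0 0 0 -1;45 0 0 0 -1;45 0 0 0 -1;45 0 0 0 -1;45 0 0 0 -1")

```text
t: 24.53
tcp_pos: [0.4612, -0.0836, 0.2197]
tool_rot: [0.716, 0.698, -0.0, -0.001]
force: [0.3, 0.5, 0.6]
finger_gap: 0.529
gripper_force: 0.0
```

send_rows(commands="45 0 0 0 -1;45 0 0 0 -1;45 0 0 0 -1;45 0 0 0 -1;45 0 0 0 -1;45 0 0 0 -1;45 0 0 0 -1;45 0 0 0 -1;45 0 0 0 -1;45 0 0 0 -1;45 0 0 0 -1;45 0 0 0 -1;45 0 0 0 -1;45 0 0 0 -0.5;45 0 0 0 0;45 0 0 0 0")

```text
t: 25.87
tcp_pos: [0.4616, -0.084, 0.2199]
tool_rot: [0.324, 0.946, 0.0, -0.001]
force: [-0.3, 0.2, 0.3]
finger_gap: 0.529
gripper_force: 0.0
```

```bash
python3 st.py; python3 look.py w2 .4618 -.0845
```

```text
25.87 tcp [ 0.4616 -0.084   0.2199] F [-0.3  0.2  0.3] T [0.02 0.01 0.04] gap 0.529 0.0 q6 -76.2 psi 142.2
[318.34531374 229.74146367]
```

View pics/w2.png

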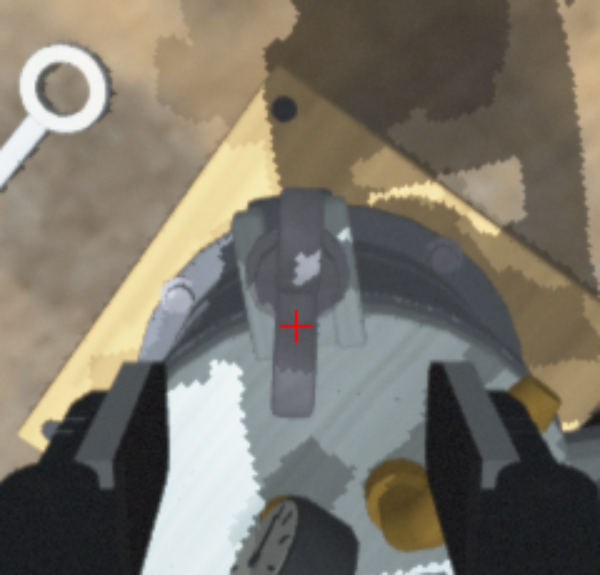

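The crop shows the LL blade from (302,190) to (294,415), centred between the fingers. The gauge and hose are well clear of the fingers, so I'll grip.

send_rows(commands="45 0.05 0.03 0.71 0.35;45 0 0 0.7 0;45 0 0 0.7 0;45 0 0 0.7 0;45 0 0 0.7 0;45 0 0 0 0;5 0 0 0 0;5 0 0 0 0;5 0 0 0 0;5 0 0 0 0;5 0 0 0 0;5 0 0 0 0;5 0 0 0 0", grip_force=50)

```text
t: 27.0
tcp_pos: [0.4622, -0.0845, 0.151]
tool_rot: [0.335, 0.942, -0.0, 0.001]
force: [-2.6, -2.9, 6.8]
finger_gap: 0.103
gripper_force: 53.5
```

```bash
python3 st.py
```

```text
27.0 tcp [ 0.4622 -0.0845  0.151 ] F [-2.6 -2.9  6.8] T [-0.37  0.32 -0.02] gap 0.103 53.5 q6 -74.8 psi 140.9
```

send_rows(commands="5 0 0 0.005 1;5 0 0 0.005 1;5 0 0 0.005 1;5 0 0 0.005 1;5 0 0 0.005 1;5 0 0 0.005 1;5 0 0 0.005 1;5 0 0 0.005 1;5 0 0 0.005 1;5 0 0 0.005 1;5 0 0 0.005 1;5 0 0 0.005 1;5 0 0 0.005 1;5 0 0 0.005 1;5 0 0 0.005 1;5 0 0 0.005 1;5 0 0 0.005 1;5 0 0 0.005 1;5 0 0 0.005 1;5 0 0 0.005 1")

```text
t: 28.67
tcp_pos: [0.461, -0.0848, 0.1491]
tool_rot: [0.863, 0.506, -0.001, 0.0]
force: [-5.2, -4.0, 9.3]
finger_gap: 0.106
gripper_force: 54.0
```

send_rows(commands="5 0 0 0.005 1;5 0 0 0.005 1;5 0 0 0.005 1;5 0 0 0.005 1;5 0 0 0.005 1;5 0 0 0.005 1;5 0 0 0.005 1;5 0 0 0.005 1;5 0 0 0.005 1;5 0 0 0.005 1;5 0 0 0.005 1;5 0 0 0.005 1;5 0 0 0.005 1;5 0 0 0.005 1;5 0 0 0.005 1;5 0 0 0.005 1;5 0 0 0.005 1")

```text
t: 30.08
tcp_pos: [0.4604, -0.0839, 0.1475]
tool_rot: [0.998, -0.064, -0.001, 0.0]
force: [-5.8, -0.9, 13.6]
finger_gap: 0.109
gripper_force: 54.5
```

```bash
python3 st.py
```

```text
30.08 tcp [ 0.4604 -0.0839  0.1475] F [-5.8 -0.9 13.6] T [-0.3   1.01  0.06] gap 0.109 54.5 q6 73.4 psi -7.3
```

send_rows(commands="5 0 0 0.005 1;5 0 0 0.005 1;5 0 0 0.005 1;5 0 0 0.005 1")

```text
t: 30.42
tcp_pos: [0.4605, -0.0836, 0.1472]
tool_rot: [0.979, -0.202, -0.001, 0.0]
force: [-5.7, -0.4, 13.0]
finger_gap: 0.105
gripper_force: 54.6
```

```bash
python3 st.py
```

```text
30.42 tcp [ 0.4605 -0.0836  0.1472] F [-5.7 -0.4 13. ] T [-0.09  0.99  0.1 ] gap 0.105 54.6 q6 89.4 psi -23.3
```

send_rows(commands="5 0 0 0.005 1;5 0 0 0.005 1;5 0 0 0.005 1")

```text
t: 30.67
tcp_pos: [0.4605, -0.0835, 0.147]
tool_rot: [0.953, -0.302, -0.001, 0.0]
force: [-4.9, 1.4, 14.4]
finger_gap: 0.105
gripper_force: 59.3
```

```bash
python3 st.py
```

```text
30.67 tcp [ 0.4605 -0.0835  0.147 ] F [-4.9  1.4 14.4] T [0.34 0.89 1.15] gap 0.105 59.3 q6 101.2 psi -35.1
```

send_rows(commands="45 0 0 0 0;45 0 0 0 0;45 0 0 0 0;45 0 0 0 0;45 0 0 -0.75 0;45 0 0 -0.75 0;45 0 0 -0.75 0;45 0 0 -0.75 0;45 0 0 -0.75 0;45 0.857 -0.089 0 0;45 0.857 -0.089 0 0;45 0.857 -0.089 0 0;45 0.857 -0.089 0 0;45 0.857 -0.089 0 0;45 0.857 -0.089 0 0;45 0.857 -0.089 0 0;45 0.857 -0.089 0 0;45 0.857 -0.089 0 0;45 0.857 -0.089 0 0;45 0 0 0 -1")

```text
t: 32.33
tcp_pos: [0.6152, -0.1701, 0.2202]
tool_rot: [0.963, -0.268, 0.002, 0.0]
force: [0.6, 0.1, -0.8]
finger_gap: 0.529
gripper_force: 0.0
```

send_rows(commands="45 0 0 0 -1;45 0 0 0 -1;45 0 0 0 -1;45 0 0 0 -1;45 0 0 0 -1;45 0 0 0 -1;45 0 0 0 -1;45 0 0 0 -1;45 0 0 0 -1;45 0 0 0 -1;45 0 0 0 -1;45 0 0 0 -1;45 0 0 0 -1;45 0 0 0 -1;45 0 0 0 -1;45 0 0 0 -1;45 0 0 0 -1;45 0 0 0 -1;45 0 0 0 -1;45 0 0 0 -1")

```text
t: 34.0
tcp_pos: [0.6121, -0.1679, 0.2201]
tool_rot: [0.91, 0.415, -0.0, -0.001]
force: [-0.4, 0.0, 0.5]
finger_gap: 0.529
gripper_force: 0.0
```

send_rows(commands="45 0 0 0 -1;45 0 0 0 -1;45 0 0 0 -1;45 0 0 0 -1;45 0 0 0 -1;45 0 0 0 -1;45 0 0 0 -1;45 0 0 0 -1;45 0 0 0 -1;45 0 0 0 -1;45 0 0 0 -1;45 0 0 0 -1;45 0 0 0 -1;45 0 0 0 -1;45 0 0 0 -1;45 0 0 0 -1;45 0 0 0 -1;45 0 0 0 -1;45 0 0 0 -1;45 0 0 0 -1")

```text
t: 35.67
tcp_pos: [0.6121, -0.1679, 0.2201]
tool_rot: [0.43, 0.903, 0.0, -0.001]
force: [0.4, -0.2, 0.0]
finger_gap: 0.529
gripper_force: 0.0
```

send_rows(commands="45 0 0 0 0;45 0 0 0 0")

```text
t: 35.83
tcp_pos: [0.6121, -0.168, 0.2203]
tool_rot: [0.432, 0.902, 0.0, -0.0]
force: [-0.6, 1.4, 0.5]
finger_gap: 0.525
gripper_force: 0.0
```

```bash
python3 st.py; python3 look.py w3 .6114 -.1671
```

```text
35.83 tcp [ 0.6121 -0.168   0.2203] F [-0.6  1.4  0.5] T [-0.04  0.03 -0.01] gap 0.525 0.0 q6 -64.2 psi 128.8
[318.65561471 226.60836012]
```

View pics/w3.png

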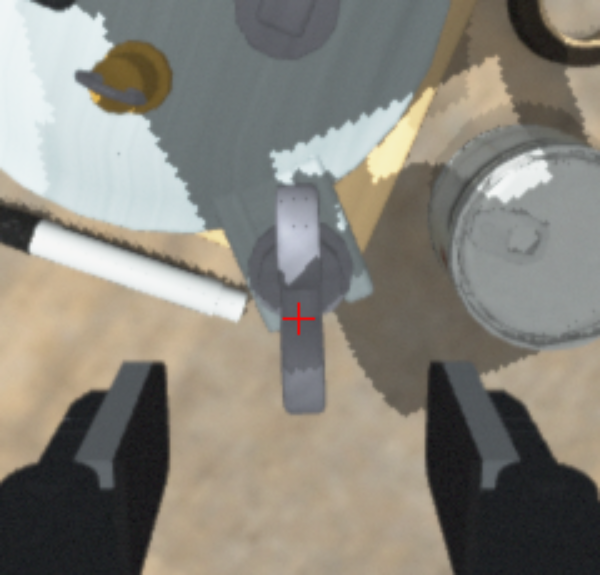

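The crop shows the UR blade from (297,188) to (303,412), centred. I'll grip and turn it.

send_rows(commands="45 0.05 0.02 0.71 -0.25;45 0 0 0.7 0;45 0 0 0.7 0;45 0 0 0.7 0;45 0 0 0.7 0;45 0 0 0 0;5 0 0 0 0;5 0 0 0 0;5 0 0 0 0;5 0 0 0 0;5 0 0 0 0;5 0 0 0 0;5 0 0 0 0", grip_force=50)

```text
t: 36.97
tcp_pos: [0.6127, -0.1674, 0.1517]
tool_rot: [0.424, 0.906, 0.0, 0.001]
force: [0.6, -0.2, 4.7]
finger_gap: 0.108
gripper_force: 53.3
```

```bash
python3 st.py
```

```text
36.97 tcp [ 0.6127 -0.1674  0.1517] F [ 0.6 -0.2  4.7] T [-0.02 -0.01 -0.02] gap 0.108 53.3 q6 -65.2 psi 129.8
```

send_rows(commands="5 0 0 0.005 1;5 0 0 0.005 1;5 0 0 0.005 1;5 0 0 0.005 1;5 0 0 0.005 1;5 0 0 0.005 1;5 0 0 0.005 1;5 0 0 0.005 1;5 0 0 0.005 1;5 0 0 0.005 1;5 0 0 0.005 1;5 0 0 0.005 1;5 0 0 0.005 1;5 0 0 0.005 1;5 0 0 0.005 1;5 0 0 0.005 1;5 0 0 0.005 1;5 0 0 0.005 1;5 0 0 0.005 1;5 0 0 0.005 1")

```text
t: 38.63
tcp_pos: [0.6115, -0.1674, 0.1499]
tool_rot: [0.908, 0.42, -0.0, 0.0]
force: [-2.3, 1.4, 6.8]
finger_gap: 0.106
gripper_force: 54.0
```

send_rows(commands="5 0 0 0.005 1;5 0 0 0.005 1;5 0 0 0.005 1;5 0 0 0.005 1;5 0 0 0.005 1;5 0 0 0.005 1;5 0 0 0.005 1;5 0 0 0.005 1;5 0 0 0.005 1;5 0 0 0.005 1;5 0 0 0.005 1;5 0 0 0.005 1;5 0 0 0.005 1;5 0 0 0.005 1;5 0 0 0.005 1;5 0 0 0.005 1;5 0 0 0.005 1")

```text
t: 40.05
tcp_pos: [0.6112, -0.1664, 0.1484]
tool_rot: [0.987, -0.159, -0.001, -0.0]
force: [-2.8, 2.2, 9.8]
finger_gap: 0.108
gripper_force: 54.4
```

```bash
python3 st.py
```

```text
40.05 tcp [ 0.6112 -0.1664  0.1484] F [-2.8  2.2  9.8] T [0.38 0.58 0.1 ] gap 0.108 54.4 q6 83.0 psi -18.3
```

send_rows(commands="5 0 0 0.005 1;5 0 0 0.005 1;5 0 0 0.005 1;5 0 0 0.005 1")

```text
t: 40.38
tcp_pos: [0.6114, -0.1661, 0.1481]
tool_rot: [0.955, -0.295, -0.001, -0.0]
force: [-2.8, 2.4, 10.2]
finger_gap: 0.107
gripper_force: 54.4
```

```bash
python3 st.py
```

```text
40.38 tcp [ 0.6114 -0.1661  0.1481] F [-2.8  2.4 10.2] T [0.54 0.54 0.09] gap 0.107 54.4 q6 99.0 psi -34.3
```

send_rows(commands="5 0 0 0.005 1;5 0 0 0.005 1;5 0 0 0.005 1")

```text
t: 40.63
tcp_pos: [0.6114, -0.1661, 0.1481]
tool_rot: [0.92, -0.391, -0.001, 0.0]
force: [-3.1, 3.8, 11.3]
finger_gap: 0.104
gripper_force: 80.2
```

```bash
python3 st.py
```

```text
40.63 tcp [ 0.6114 -0.1661  0.1481] F [-3.1  3.8 11.3] T [0.64 0.53 1.64] gap 0.104 80.2 q6 110.8 psi -46.0
```

All four nuts have hit their stops. I'll release, lift clear and check from above.

send_rows(commands="45 0 0 0 0;45 0 0 0 0;45 0 0 0 0;45 0 0 0 0;45 0 0 -0.75 0;45 0 0 -0.75 0;45 0 0 -0.75 0;45 0 0 -0.75 0;45 0 0 -0.75 0;45 0 0 -0.75 0;45 -0.8 -0.8 0 0;45 -0.8 -0.8 0 0;45 -0.8 -0.8 0 0;45 -0.8 -0.8 0 0;45 -0.8 -0.8 0 0;45 -0.8 -0.8 0 0;45 -0.8 -0.8 0 0;45 -0.8 -0.8 0 0;45 0 0 0 0")

```text
t: 42.22
tcp_pos: [0.6148, 0.0178, 0.2357]
tool_rot: [0.921, -0.39, -0.001, -0.001]
force: [-0.3, -0.3, 0.2]
finger_gap: 0.532
gripper_force: 0.0
```

```bash
python3 - <<'E'
from h import *
from station import cams
a=cams.snapshot("wrist")["pixels"][:,:,::-1]; b=cams.snapshot("top")["pixels"][:,:,::-1]
b=cv2.resize(b[160:320,260:430],(400,376),interpolation=cv2.INTER_CUBIC); a=cv2.resize(a,(400,250))
cv2.imwrite("pics/end.png",np.vstack([a,b])[:600]); 
E
python3 st.py
```

```text
42.32 tcp [0.6154 0.0144 0.2358] F [ 0.2 -0.1  0.5] T [ 0.01  0.05 -0.02] gap 0.525 0.0 q6 127.0 psi -46.0
```

View pics/end.png

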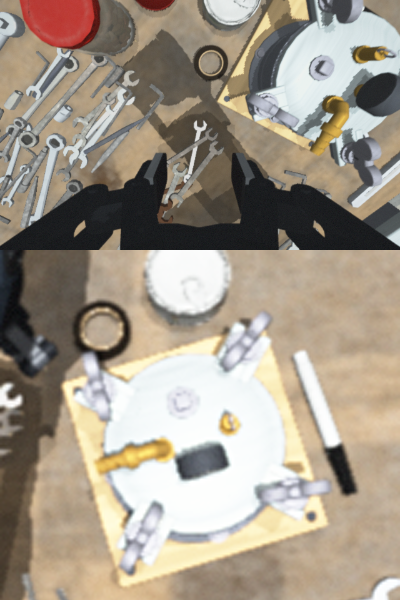

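The final picture shows all four blades at angles consistent with their stops: UL about +20°, UR about −38°, LR about −82°, LL about −29°. That implies starting angles of −0.05 to 0.45 rad, inside the stated range. The lid looks level and the bystanders have not moved, so I'm handing in.

```bash
python3 -c "
from station import sign_off
print(sign_off())"
```

```text
the job is handed in; nothing more can be done
None
```

I turned all four wing nuts to their stops in crosswise order and handed the job in at about 42 s of the 72 s allowed. In the last pictures the lid looks level and nothing round the pot has moved; the hand-in gave no verdict.

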